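# Lock the coin box shutter past its spring catch

## Robot

A 6-joint arm with a two-finger parallel gripper is mounted at the origin on a cart in front of the work surface, level with it; the furniture and walls round the work are solid. World frame = base frame: x ahead of the robot, y to its left, z up, the work surface at z = 0. Lengths are in mm, angles in degrees, forces in N, time in s.
With the tool pointing down it reaches from about 300 to 850 mm from the base axis. Payload 4.2 kg.
Tool frame: the origin (TCP) lies on the centre line of the jaws, within the pads' length; the fingertips stand 14 mm ahead of it and the grasp point (between the pads) lies 5 mm behind it; z points along the fingers, y is the line along which they close (so a half turn about z gives the same grasp; the last joint's range is limited). The gripper opens to 91 mm and grips with 3 to 60 N. Pads are 32 mm wide; open, the fingers measure 118 mm over their backs; the gripper's body (76 mm by 178 mm) begins 60 mm behind the grasp point.
Start: joints at [64.687, 18.312, 89.639, -0, 72.044, -1.146], TCP at [235.411, 524.618, 227.976] pointing down, gripper open.
Joint ranges: [-177.97, 177.97], [-48.28, 115.42], [12.27, 149.76], [-77.06, 257.06], [2.81, 150.46], [-146.56, 146.56]. Speed limits (degrees/s): [147.25, 147.25, 180, 180, 180, 180].

## Interface

Orientations are given as [roll, pitch, yaw] about the fixed x, y, z axes, in that order (R = Rz(yaw) Ry(pitch) Rx(roll)).
In Python, from workcell import env gives the robot as it stands.
- The arm moves only by the tool arm_command, never from a script. Its argument "motion" is a list of rows, each an object with "offset": the shift along the tool's x, y, z in m, a list of three; "spin": the turn about the tool's z in rad. In form: [{"offset": [tx, ty, tz], "spin": spin}, ...]. A call has 1 to 5 rows; each row shifts and turns the commanded pose from where the row before left it, along the tool's axes as they then stand; what a row does not reach is not made up. A row lasts 1/8 s, in which the tool goes at most 62.5 mm and 10.7 degrees, less where a joint would pass 70% of its speed; a pose out of reach is approached as far as the arm can. A call with a gripper value outside its range is refused whole. "jaw" is the finger opening in m, from 0 to 0.0912, set as the call begins (left out, the last holds). The fingers move at their own pace and stop on an object; "newtons" is the grip in N (left out, the last holds). Time passes only in rows, so rows that do not move let the fingers close. It gives the time, the measured TCP pose, the force, the opening and the grip force at its end, in the units of the state.
- env.state(): the state, without advancing time (a new reading comes with each control period).
- env.grab_frame(name): name is "side" or "top"; returns (picture, depth): 384x512x3 uint8, blue, green, red; 384x512 float32, mm along the optical axis (not along the pixel's ray), 0 where there is no reading.
- env.camera_model(name): a dict with "fx", "fy", "cx", "cy" (pixels), "k1" (the pictures are not rectified: a ray, as slopes to the right and down, at radius r is drawn at 1 + k1 r^2 times it, then the intrinsics apply), "eye" and "rotation" of the camera in the world. Camera axes: x right, y down, z forward; pixel columns grow to the right and rows downward; lengths in mm; the calibration is good to about 2 mm. A picture is of the moment at which its call begins. camera_model takes no time and is no camera call.
- env.job_done(): hands the job in; it is judged then, once.
Trained networks look in the newest picture that a camera, given by its name, has taken for a name from the list of things; names that differ only in an ending like _2 or _b are one class to them, and where a whole thing is asked for, a point or a joint stands for the part that bears it (a point fixed in the world has none). Each returns a list of dicts, best first, with "score" (0 to 1); they miss things now and then, are a little off and sometimes report something else, mostly with a low value. They report only what shows in the picture. A call takes as long as a camera call.
- env.boxes_of(camera, target): "bbox" ([left, top, right, bottom] in pixels, round what is visible of it).
- env.pinpoint(camera, target): "location" ([column, row] in pixels: a listed point, or the origin of a listed thing).
The state is a dict: "time_s": time; "qpos": joint angles; "qvel": joint speeds; "effort": joint torques, N m; "ee_pos": TCP position; "ee_rot": TCP orientation; "force": force on the tool from outside, world axes, zero at the start; "torque": the same for the moment, N m; "gripper_width": finger opening in mm; "gripper_force": force on a finger pad.
Only numpy, scipy, OpenCV 4.12 (cv2) and the standard library are available. Lean on these libraries where they do the work, as an engineer would, in place of code of your own. Each camera call takes 0.05 s, during which the arm holds its last target. There are 200 camera calls.

## Task

Lock the coin box: with a fingertip, press the red spring catch in the shutter's window right down, and keep it down while you push the steel shutter along with the same finger, past the catch and fully shut over the coin slot, so that the catch springs up again behind the shutter and locks it. Nothing needs gripping: leave the things around the box where they stand, and take the hand away at the end.

Things in the scene. Friction and masses are not known exactly. Their poses are not given: they have to be found in the camera images.
- coin_box: blue steel coin box fixed to the counter, 120 x 290 mm, deck 50 mm high; two aluminium rails along it, tops 70 mm high, 72 mm apart. Origin: centre of its underside. Its y axis (along the 290 mm) is the way the shutter closes, z is up. On its centre line a fingertip kept 54 to 60 mm above the counter, from -57 to +60 mm along y, meets only catch and shutter.
- shutter (a joint): steel shutter plate 80 x 136 x 5 mm (underside 60 mm above the counter) sliding between the rails: 0 = open, grows as it closes along box +y, 0.068 m = fully shut at its stop. Drag about 1.5 N, a few N more while it rubs on the catch. Its window, 50 mm (box x) by 52 mm (box y), with a raised black surround (top 69 mm high), spans -60 to -8 mm along box y at joint 0.
- bar (a point): middle of the top of the shutter's trailing bar, the 16 mm strip behind (-y of) the window; moves with the shutter. With the catch up, the bar meets it within 3 mm and stops. With the catch down, the bar slides over it and keeps it down by itself, so the finger may leave the catch and go on pushing. From joint 0.063 m on the bar has passed, and the catch springs up behind it: locked.
- slot (a point): centre of the brass-edged coin slot that lies across the deck, 54 mm above the counter, 95 mm from the box's centre toward its +y. The shut shutter covers it.
- catch (a joint): red spring catch (plunger): 0 = up, grows as it is pressed down, 0.016 m = bottomed. It takes 3 N to start and 7 N at the bottom. It lets the shutter pass when it is down by more than 0.012 m.
- catch_top (a point): centre of the red catch's ribbed top face, 36 mm (box x) by 44 mm (box y), which looks up through the shutter's window; 72 mm above the counter when up, 35 mm from the box's centre toward its -y. It moves down with the catch.
- push_edge (a point): middle of the window's front edge (its +y side), upper rim, 69 mm above the counter: the edge, 9 mm deep, that a finger inside the window pushes toward the box's +y. It moves with the shutter; at joint 0 it is 27 mm ahead (+y) of the centre of the catch, and 8 mm from the box's centre toward -y.
- packet_near: black and gold card packet 21 x 24 x 47 mm standing loose behind the box; leave alone. Origin: centre of its underside.
- cap_near: white moulded cap 30 mm across, 34 mm tall, standing loose in front of the box; leave alone. Origin: centre of its underside.
- bell: white desk bell on a black base, 66 mm across, 50 mm tall; leave alone. Origin: centre of its underside.
- phone: phone in a red case 75 x 149 x 11 mm lying on the counter; leave alone. Origin: centre of its underside.
- stickers: roll of price stickers 62 mm across, 26 mm tall; leave alone. Origin: centre of its underside.
- pen: red marker pen 136 mm long, 11 mm thick; leave alone. Origin: centre of its underside.
- scale: black pocket scale 118 x 68 x 18 mm; leave alone. Origin: centre of its underside.

How it is judged (in metres and radians):
On the way, in this order (a step that is already met when the one before it is completed fails the run):
1. the catch is held right down while the shutter is still open (value of joint catch above 0.012 m and value of joint shutter below 0.01 m), for 0.05 s.
2. the shutter slides over the held-down catch (value of joint catch above 0.01 m and value of joint shutter above 0.02 m), for 0.05 s.
At the end, for the whole second after the job is handed in: The shutter is shut over the slot (joint above 0.0625 of 0.068 m) and at rest, the catch has sprung up behind it (joint below 0.003 m), and each thing round the box is within 15 mm of where it stood (value of joint shutter above 0.0625 m and value of joint catch below 0.003 m and velocity of joint each of shutter, catch below 0.005 m/s and distance of each of packet_near, cap_near, bell, phone, stickers, pen, scale from where it was at the start of the episode below 0.015 m); the robot touches nothing.
It fails at once if a thing round the box is pushed more than 15 mm (distance of any of packet_near, cap_near, bell, phone, stickers, pen, scale from where it was at the start of the episode above 0.015 m).
It fails at once if a thing round the box is lifted more than 8 mm (height (world z) of any of packet_near, cap_near, bell, phone, stickers, pen, scale above 0.008 m).
It fails at once if a thing round the box is tipped over (angle between any of packet_near, cap_near, bell, phone, stickers, pen, scale's own z axis and vertical above 0.4 rad).
It also fails if it takes over 34 s, if anything falls off the work surface, if the arm or the gripper's body presses on something with over 40 N, if the wrist force passes 120 N, or if a joint passes its speed limit or range.

## Working session

There is one attempt and no reset: what is moved stays moved. The work goes in short steps, Python scripts to look and compute and a tool call to move; the robot and the scene stay as the last step left them, time stands still between calls to the robot, and variables do not carry over. Pictures are saved under pics/ and viewed, at most 10 in all, crops included, and the job is handed in when it is done.

Besides the shell and the picture viewer there is one more tool, called after "Emit:" as name(argument=value, ...), one argument or row to a line, values as JSON. arm_command: Moves the arm, as the interface text tells. Its arguments: {"type":"object","properties":{"motion":{"type":"array"},"jaw":{"type":"number"},"newtons":{"type":"number"}},"required":["motion"]}

```bash
mkdir -p pics
cat > h.py <<'E'
import numpy as np, cv2
from workcell import env
def ray(c,px):
    m=env.camera_model(c)
    K=np.array([[m['fx'],0,m['cx']],[0,m['fy'],m['cy']],[0,0,1.]])
    p=cv2.undistortPoints(np.array([[px]],float),K,np.array([m['k1'],0,0,0.]))[0,0]
    return np.array(m['eye'],float),np.array(m['rotation'],float)@np.array([p[0],p[1],1])
def at_z(c,px,z):
    e,d=ray(c,px); return e+d*(z-e[2])/d[2]
E
python3 - <<'E'
from h import *
s=env.state();print({k:np.round(s[k],2) for k in('time_s','ee_pos','ee_rot','force','gripper_width')})
ims=[]
for c in('side','top'):
    im,d=env.grab_frame(c);cv2.imwrite(f'pics/{c}0.png',im)
    print(c,np.round(env.camera_model(c)['eye']))
    for t,z in(('catch_top',72),('push_edge',69),('bar',65),('slot',54),('coin_box',0)):
        for r in env.pinpoint(c,t)[:2]: print(t,round(r['score'],2),np.round(r['location'],1),np.round(at_z(c,r['location'],z),1))
E
```

```text
{'time_s': np.float64(0.0), 'ee_pos': array([235.19, 524.16, 227.11]), 'ee_rot': array([-179.9 ,   -0.  ,  155.84]), 'force': array([-0.13,  0.33,  0.67]), 'gripper_width': np.float64(91.26)}
side [ 272. 1072.  527.]Traceback (most recent call last):
  File "<stdin>", line 8, in <module>
  File "h.py", line 9, in at_z
    e,d=ray(c,px); return e+d*(z-e[2])/d[2]
                                       ~^^^
IndexError: invalid index to scalar variable.
```

Run:
```python
from h import *
for c in('side','top'): print(env.camera_model(c))
```

```text
{'fx': 383.0272584897717, 'fy': 383.0272584897717, 'cx': 251.5231039693968, 'cy': 195.10353415759414, 'k1': -0.03858478946214978, 'eye': array([ 272.4182348 , 1072.47191478,  526.94007454]), 'rotation': array([-113.30759673,    1.44440773, -166.50735142])}
{'fx': 366.25859371025183, 'fy': 366.25859371025183, 'cx': 252.30227572833186, 'cy': 189.75906604830763, 'k1': 0.02829485701163166, 'eye': array([ 372.00131339,   43.11506215, 1344.68264163]), 'rotation': array([-172.11166072,    0.18713337,  -90.35224893])}
```

View pics/side0.png

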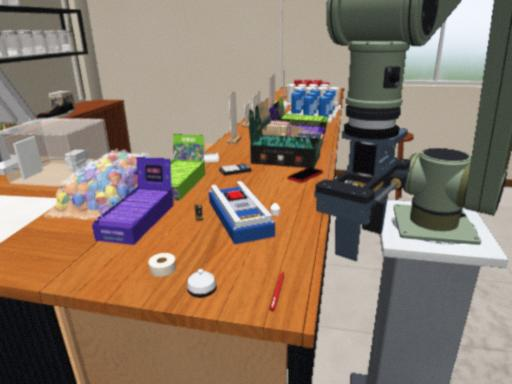

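The side view shows the coin box around (240,210) with the red catch near (237,196). The packet is behind it at (199,212) and the cap in front at (276,209).

```bash
sed -i "s/np.array(m\['rotation'\],float)@/Rotation.from_euler('xyz',m['rotation'],degrees=True).as_matrix()@/; 1a from scipy.spatial.transform import Rotation" h.py
python3 - <<'E'
from h import *
for c in('side','top'):
    im,d=env.grab_frame(c);cv2.imwrite(f'pics/{c}0.png',im)
    for t,z in(('catch_top',72),('push_edge',69),('bar',65),('slot',54),('coin_box',0),('packet_near',0),('cap_near',0),('bell',0),('phone',0),('scale',0)):
        for r in env.pinpoint(c,t)[:2]: print(c,t,round(r['score'],2),np.round(r['location'],1),np.round(at_z(c,r['location'],z),1))
    if c=='top':
        b=env.boxes_of(c,'coin_box')[0]['bbox'];print(b)
        x0,y0,x1,y1=[int(v) for v in b]
        cr=im[max(0,y0-25):y1+25,max(0,x0-25):x1+25];cv2.imwrite('pics/topc.png',cv2.resize(cr,None,fx=4,fy=4,interpolation=2))
        print(x0-25,y0-25,cr.shape)
E
```

```text
side catch_top 0.63 [236.7 194.9] [574.5  54.4  72. ]
side push_edge 0.6 [235.5 197.3] [575.1  65.8  69. ]
side bar 0.85 [231.4 191.1] [603.6  12.5  65. ]
side slot 0.83 [250.9 214.6] [509.8 141.6  54. ]
side coin_box 0.97 [238.  220.3] [566.2  80.3   0. ]
side coin_box 0.71 [234.1 189.8] [ 644. -150.    0.]
side packet_near 0.65 [308.2 174.4] [ 398.7 -354.     0. ]
side packet_near 0.58 [196.8 219.3] [692.3  97.4   0. ]
side cap_near 0.6 [273.6 212.4] [470.5   7.    0. ]
side cap_near 0.33 [204.7 287.2] [552.5 413.1   0. ]
side bell 0.95 [202.9 289.2] [554.  420.9   0. ]
side phone 0.8 [305.  176.5] [ 408.5 -328.4    0. ]
side phone 0.54 [201.2 288.1] [559.1 417.9   0. ]
side scale 0.62 [235.9 173.8] [ 682.9 -312.9    0. ]
top catch_top 0.52 [251.1 180.5] [581.3  50.2  72. ]
top push_edge 0.89 [243.6 182.7] [574.1  76.7  69. ]
top bar 0.57 [260.1 173.8] [606.3  18.2  65. ]
top slot 0.87 [224.5 200.7] [512.4 145.   54. ]
top slot 0.3 [252.1 178.9] [590.   46.7  54. ]
top coin_box 0.77 [242.7 185.9] [573.   81.9   0. ]
top coin_box 0.53 [354.5 232.9] [ 397.6 -324.1    0. ]
top packet_near 0.58 [237.9 158.6] [676.7  99.6   0. ]
top cap_near 0.5 [260.8 214.6] [466.1  15.7   0. ]
top bell 0.69 [152.3 187.6] [568.9 416.8   0. ]
top phone 0.83 [355.7 229. ] [ 411.7 -329.1    0. ]
top phone 0.68 [224.3 201.6] [514.9 150.    0. ]
top scale 0.72 [354.9 154.5] [ 689.1 -338.5    0. ]
[202.1, 152.5, 286.1, 221.1]
177 127 (119, 134, 3)
```

View pics/topc.png

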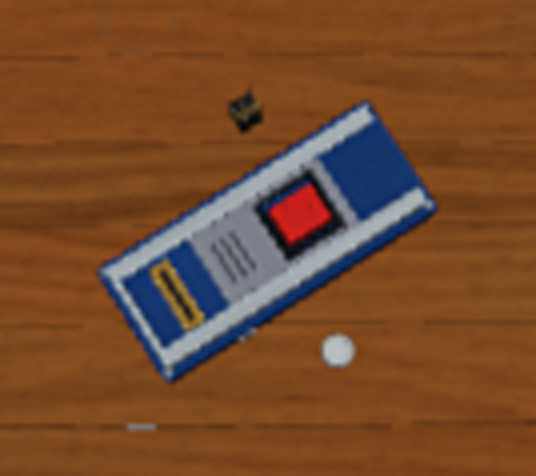

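The top crop shows the brass slot at crop (177,293), i.e. pixel (221,200), and the red catch at (300,213), i.e. (252,180). The shutter closes toward lower left, the packet is above the box and the cap below it. I'll refine by colour and the box outline.

```bash
cat > loc.py <<'E'
from h import *
ax=[]
for c,z0 in(('top',0),('side',0)):
    im=cv2.imread(f'pics/{c}0.png').astype(int); b,g,r=im[...,0],im[...,1],im[...,2]
    win=np.zeros(b.shape,bool); 
    if c=='top': win[150:224,200:290]=1
    else: win[178:245,205:276]=1
    red=win&(r>150)&(g<80)&(b<80)
    n,l,s,cen=cv2.connectedComponentsWithStats(red.astype(np.uint8))
    i=1+np.argmax(s[1:,4]);print(c,'red',s[i],cen[i],np.round(at_z(c,cen[i],72),1))
    br=win&(r>130)&(g>90)&(b<100)&(r-b>70)
    n,l,s,cen=cv2.connectedComponentsWithStats(br.astype(np.uint8))
    for i in range(1,n):
        if s[i,4]>12: print(c,'brass',s[i],cen[i],np.round(at_z(c,cen[i],54),1))
    if c=='top':
        box=win&(b>r+5)
        n,l,s,cen=cv2.connectedComponentsWithStats(cv2.morphologyEx((box|red|(win&(abs(r-b)<25)&(r>100))).astype(np.uint8),3,np.ones((3,3))))
        i=1+np.argmax(s[1:,4]);pts=np.argwhere(l==i)[:,::-1].astype(np.float32)
        R=cv2.minAreaRect(pts);P=cv2.boxPoints(R)
        for p in P: print(p,np.round(at_z(c,p,60),1))
for p in [(100,272),(370,100),(437,207),(170,380)]: print(np.round(at_z('top',np.array(p)/4+[177-.4,127-.4],70),1), 'z70')
print(env.state()['time_s'])
E
python3 loc.py
```

```text
top red [245 173  14  14 115] [251.65217391 179.79130435] [583.8  48.3  72. ]
top brass [215 193  13  16  41] [220.80487805 200.51219512] [513.1 158.1  54. ]
[200.32674 194.26732] [535.1 230.   60. ]
[268.6515  151.11485] [689.8 -13.4  60. ]
[286.78217 179.8218 ] [584.9 -76.5  60. ]
[218.45743 222.97426] [433.6 165.3  60. ]
side red [228 191  15   7  71] [235.07042254 194.33802817] [580.5  51.1  72. ]
side brass [ 205  178   71   67 1954] [236.98208802 207.72773797] [560.3 105.1  54. ]
[532.7 224.1  70. ] z70
[685.5 -14.5  70. ] z70
[588.5 -72.4  70. ] z70
[437.8 162.1  70. ] z70
1.25
```

Emit:
arm_command(
  motion=[
    {"offset": [0, 0, 0], "spin": 0.145},
    {"offset": [0, 0, 0], "spin": 0.145},
    {"offset": [0, 0, 0], "spin": 0.145},
    {"offset": [0, 0, 0], "spin": 0.145},
    {"offset": [0, 0, 0], "spin": 0},
  ],
  jaw=0,
  newtons=10,
)

```text
time_s: 1.88
ee_pos: [235.4, 524.6, 228.0]
ee_rot: [180.0, -0.0, 122.7]
force: [0.2, 0.3, 0.6]
gripper_width: 44.2
gripper_force: 0.0
```

```bash
cat > plan.py <<'E'
from h import *
import sys
u=np.array([-.539,.842]);C=np.array([564.3,78.3])
s=env.state();p=np.array(s['ee_pos']);R=Rotation.from_euler('xyz',s['ee_rot'],degrees=True).as_matrix()
t=np.r_[C+float(sys.argv[1])*u,float(sys.argv[2])]
v=np.array([.842,.539])
print('t',s['time_s'],'pos',np.round(p,1),'rot',np.round(s['ee_rot'],2),'F',np.round(s['force'],1),'w',np.round(s['gripper_width'],1),'along',round((p[:2]-C)@u,1),'lat',round((p[:2]-C)@v,1))
print('tool offset mm',np.round(R.T@(t-p),1))
E
python3 plan.py -35 227
```

```text
t 1.875 pos [235.4 524.6 228. ] rot [180.   -0.  122.7] F [0.2 0.3 0.6] w 44.2 along 553.1 lat -36.3
tool offset mm [-588.3   35.6    0.9]
```

Emit:
arm_command(
  motion=[
    {"offset": [-0.04, 0.0025, 0], "spin": 0},
    {"offset": [-0.04, 0.0025, 0], "spin": 0},
    {"offset": [-0.04, 0.0025, 0], "spin": 0},
    {"offset": [-0.04, 0.0025, 0], "spin": 0},
    {"offset": [-0.04, 0.0025, 0], "spin": 0},
  ],
)

```text
time_s: 2.5
ee_pos: [354.4, 361.8, 228.1]
ee_rot: [180.0, -0.0, 122.8]
force: [-0.7, -0.5, 0.1]
gripper_width: 0.4
gripper_force: 0.0
```

Emit:
arm_command(
  motion=[
    {"offset": [-0.04, 0.0025, 0], "spin": 0},
    {"offset": [-0.04, 0.0025, 0], "spin": 0},
    {"offset": [-0.04, 0.0025, 0], "spin": 0},
    {"offset": [-0.04, 0.0025, 0], "spin": 0},
    {"offset": [-0.04, 0.0025, 0], "spin": 0},
  ],
)

```text
time_s: 3.12
ee_pos: [472.7, 200.0, 228.1]
ee_rot: [180.0, -0.0, 122.8]
force: [0.5, -0.1, 0.1]
gripper_width: 0.4
gripper_force: 0.0
```

Emit:
arm_command(
  motion=[
    {"offset": [-0.04, 0.0025, 0], "spin": 0},
    {"offset": [-0.04, 0.0025, 0], "spin": 0},
    {"offset": [-0.04, 0.0025, 0], "spin": 0},
    {"offset": [-0.04, 0.0025, 0], "spin": 0},
    {"offset": [0, 0, 0], "spin": 0},
  ],
)

```text
time_s: 3.75
ee_pos: [567.9, 69.8, 227.6]
ee_rot: [180.0, 0.0, 122.5]
force: [0.2, 0.4, -0.7]
gripper_width: 0.4
gripper_force: 0.0
```

```bash
python3 plan.py -35 110
```

```text
t 3.75 pos [567.9  69.8 227.6] rot [1.8000e+02 2.0000e-02 1.2254e+02] F [ 0.2  0.4 -0.7] w 0.4 along -9.1 lat -1.6
tool offset mm [-25.8   1.6 117.6]
```

Go down to a tip height of about 85 mm over the catch, then look.

Emit:
arm_command(
  motion=[
    {"offset": [-0.026, 0.002, 0.03], "spin": 0},
    {"offset": [0, 0, 0.04], "spin": 0},
    {"offset": [0, 0, 0.04], "spin": 0},
    {"offset": [0, 0, 0.017], "spin": 0},
    {"offset": [0, 0, 0], "spin": 0},
  ],
)

```text
time_s: 4.38
ee_pos: [580.9, 51.7, 99.7]
ee_rot: [-179.8, -0.1, 122.7]
force: [0.1, -0.7, -0.5]
gripper_width: 0.7
gripper_force: 0.0
```

```bash
python3 plan.py -35 72
python3 - <<'E'
from h import *
o=[]
for c,(x,y) in(('side',(195,150)),('top',(200,140))):
    im,_=env.grab_frame(c); o.append(cv2.resize(im[y:y+100,x:x+90],None,fx=4.4,fy=4.4,interpolation=2))
cv2.imwrite('pics/pre.png',np.hstack(o))
E
```

```text
t 4.375 pos [580.9  51.7  99.7] rot [-1.7983e+02 -1.2000e-01  1.2272e+02] F [ 0.1 -0.7 -0.5] w 0.7 along -31.3 lat -0.4
tool offset mm [-3.7  0.5 27.7]
```

View pics/pre.png

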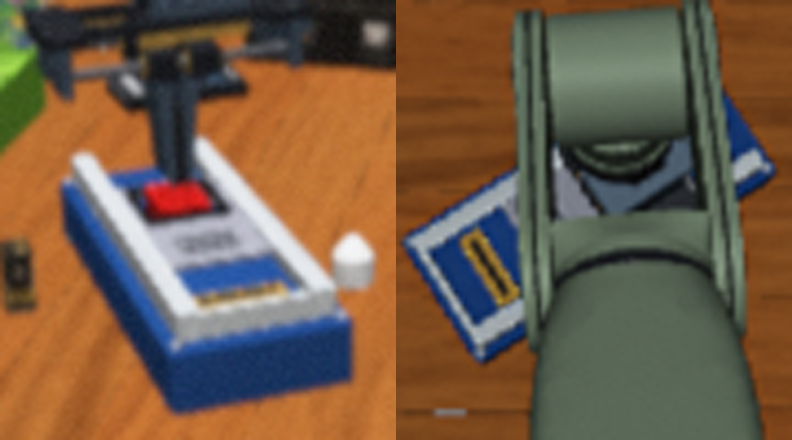

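In the side half the closed fingertip (crop 178,180) hangs centred over the red catch (178,198), clear of the surround. The top view is hidden by the arm. Now I press.

Emit:
arm_command(
  motion=[
    {"offset": [0, 0, 0.01], "spin": 0},
    {"offset": [0, 0, 0.01], "spin": 0},
    {"offset": [0, 0, 0.005], "spin": 0},
    {"offset": [0, 0, 0.004], "spin": 0},
    {"offset": [0, 0, 0], "spin": 0},
  ],
)

```text
time_s: 5.1
ee_pos: [583.0, 51.0, 72.5]
ee_rot: [179.9, 0.0, 122.6]
force: [-0.3, 0.7, 6.6]
gripper_width: 0.5
gripper_force: 3.0
```

```bash
python3 plan.py -35 71
```

```text
t 5.1 pos [583.   51.   72.5] rot [1.7990e+02 3.0000e-02 1.2259e+02] F [-0.3  0.7  6.6] w 0.5 along -33.1 lat 1.1
tool offset mm [-1.9 -1.1  1.5]
```

Emit:
arm_command(
  motion=[
    {"offset": [0, 0, 0.001], "spin": 0},
    {"offset": [0.006, 0, 0], "spin": 0},
    {"offset": [0.006, 0, 0], "spin": 0},
    {"offset": [0.005, 0, 0], "spin": 0},
    {"offset": [0.005, 0, 0], "spin": 0},
  ],
)

```text
time_s: 5.72
ee_pos: [572.8, 68.0, 72.2]
ee_rot: [179.8, 0.3, 122.7]
force: [2.1, -4.8, 5.1]
gripper_width: 0.5
gripper_force: 3.9
```

```bash
python3 plan.py 44 71
```

```text
t 5.725 pos [572.8  68.   72.2] rot [179.8    0.3  122.67] F [ 2.1 -4.8  5.1] w 0.5 along -13.2 lat 1.6
tool offset mm [57.2 -1.6  0.9]
```

Emit:
arm_command(
  motion=[
    {"offset": [0.006, 0, 0], "spin": 0},
    {"offset": [0.006, 0, 0], "spin": 0},
    {"offset": [0.006, 0, 0], "spin": 0},
    {"offset": [0.006, 0, 0], "spin": 0},
    {"offset": [0.006, 0, 0], "spin": 0},
  ],
)

```text
time_s: 6.35
ee_pos: [556.4, 93.7, 71.8]
ee_rot: [179.8, 0.2, 122.6]
force: [3.8, -4.1, 4.0]
gripper_width: 0.2
gripper_force: 2.6
```

```bash
python3 plan.py 44 71
```

```text
t 6.35 pos [556.4  93.7  71.8] rot [179.81   0.23 122.64] F [ 3.8 -4.1  4. ] w 0.2 along 17.3 lat 1.6
tool offset mm [26.7 -1.6  0.7]
```

Emit:
arm_command(
  motion=[
    {"offset": [0.006, 0, 0], "spin": 0},
    {"offset": [0.006, 0, 0], "spin": 0},
    {"offset": [0.006, 0, 0], "spin": 0},
    {"offset": [0.006, 0, 0], "spin": 0},
    {"offset": [0.002, 0, 0], "spin": 0},
  ],
)

```text
time_s: 6.98
ee_pos: [541.5, 115.8, 71.3]
ee_rot: [179.9, 0.2, 122.7]
force: [4.7, -7.3, 1.9]
gripper_width: 0.5
gripper_force: 4.5
```

```bash
python3 plan.py 44 71
```

```text
t 6.975 pos [541.5 115.8  71.3] rot [179.9    0.19 122.69] F [ 4.7 -7.3  1.9] w 0.5 along 43.8 lat 1.0
tool offset mm [ 0.2 -1.   0.3]
```

Emit:
arm_command(
  motion=[
    {"offset": [0.001, 0, 0], "spin": 0},
    {"offset": [0.001, 0, 0], "spin": 0},
    {"offset": [0.001, 0, 0], "spin": 0},
    {"offset": [0, 0, 0], "spin": 0},
  ],
)

```text
time_s: 7.48
ee_pos: [541.5, 116.0, 71.3]
ee_rot: [179.9, 0.4, 122.8]
force: [7.3, -12.8, 1.5]
gripper_width: 0.3
gripper_force: 7.2
```

```bash
python3 plan.py 44 71
python3 - <<'E'
from h import *
im,_=env.grab_frame('side');x,y=195,150
cv2.imwrite('pics/push.png',cv2.resize(im[y:y+100,x:x+90],None,fx=5,fy=5,interpolation=2))
E
```

```text
t 7.475 pos [541.5 116.   71.3] rot [179.89   0.45 122.76] F [  7.3 -12.8   1.5] w 0.3 along 44.0 lat 1.1
tool offset mm [-0.  -1.1  0.3]
```

View pics/push.png

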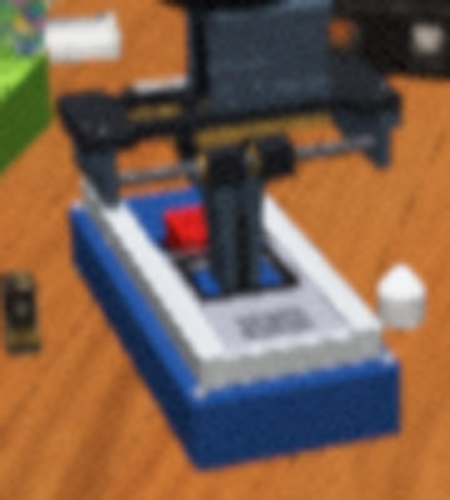

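The slot is covered, the finger is at the window's front edge (235,285), and the red catch (185,228) stands up behind the shutter. The force rose with no motion, so it is at its stop. I back off inside the window and lift.

Emit:
arm_command(
  motion=[
    {"offset": [-0.006, 0, 0], "spin": 0},
    {"offset": [-0.004, 0, 0], "spin": 0},
    {"offset": [0, 0, -0.015], "spin": 0},
    {"offset": [0, 0, -0.03], "spin": 0},
    {"offset": [0, 0, -0.04], "spin": 0},
  ],
)

```text
time_s: 8.15
ee_pos: [543.2, 111.0, 156.9]
ee_rot: [-179.9, -0.1, 122.6]
force: [0.3, 0.7, 0.7]
gripper_width: 0.2
gripper_force: 0.0
```

Emit:
arm_command(
  motion=[
    {"offset": [0, 0, -0.04], "spin": 0},
    {"offset": [0.04, 0, -0.03], "spin": 0},
    {"offset": [0.05, 0, 0], "spin": 0},
    {"offset": [0.05, 0, 0], "spin": 0},
    {"offset": [0.05, 0, 0], "spin": 0},
  ],
)

```text
time_s: 8.78
ee_pos: [440.3, 272.2, 227.1]
ee_rot: [179.9, -0.0, 122.6]
force: [0.4, 0.4, -0.3]
gripper_width: 0.5
gripper_force: 0.0
```

Emit:
arm_command(
  motion=[
    {"offset": [0.05, 0, 0], "spin": 0},
    {"offset": [0.05, 0, 0], "spin": 0},
    {"offset": [0.04, 0, 0], "spin": 0},
    {"offset": [0, 0, 0], "spin": 0},
    {"offset": [0, 0, 0], "spin": 0},
  ],
)

```text
time_s: 9.4
ee_pos: [366.1, 388.4, 226.4]
ee_rot: [180.0, 0.0, 122.6]
force: [0.5, -0.3, -0.4]
gripper_width: 0.4
gripper_force: 0.0
```

```bash
python3 plan.py 44 71
python3 - <<'E'
from h import *
o=[]
for c,(x,y) in(('side',(195,150)),('top',(200,140))):
    im,_=env.grab_frame(c); o.append(cv2.resize(im[y:y+100,x:x+90],None,fx=4.4,fy=4.4,interpolation=2))
cv2.imwrite('pics/end.png',np.hstack(o))
E
```

```text
t 9.4 pos [366.1 388.4 226.4] rot [1.7999e+02 2.0000e-02 1.2264e+02] F [ 0.5 -0.3 -0.4] w 0.4 along 367.9 lat 0.2
tool offset mm [-3.240e+02 -3.000e-01  1.555e+02]
```

View pics/end.png

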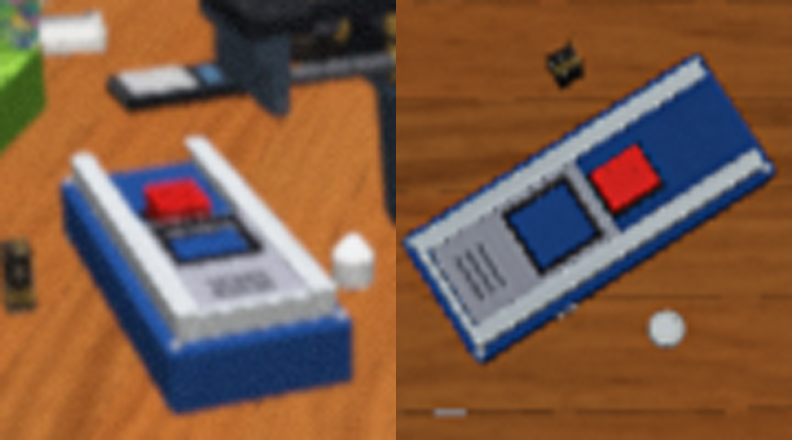

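The shutter is fully shut over the slot, the red catch (top crop 627,180) is up behind the bar, and the packet and cap have not moved.

```bash
python3 -c "
from workcell import env
print(env.job_done())"
```

```text
the job is handed in; nothing more can be done
None
```

The coin box is locked and the job is handed in: the final pictures show the shutter shut over the slot, the catch up behind it, the packet and cap still in place and the hand clear, but the hand-in returned no verdict.

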